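Hang the T-handle wrench in the keeper hooks

ROBOT

A 7-joint arm with a two-finger parallel gripper is mounted at the origin on the work surface. World frame = base frame: x ahead of the robot, y to its left, z up, the work surface at z = 0. Lengths are in mm, angles in rad, forces in N, time in s.
With the tool pointing down it reaches from about 400 to 900 mm from the base axis. Payload 5.6 kg.
Tool frame: the origin (TCP) lies at the very end of the fingers, on their centre line; the grasp point (between the pads) lies 19 mm behind it; z points along the fingers, y is the line along which they close (so a half turn about z gives the same grasp; the last joint's range is limited). The gripper opens to 92 mm and grips with 3 to 60 N. Pads are 20 mm wide; open, the fingers measure 128 mm over their backs; the gripper's body (75 mm by 189 mm) begins 69 mm behind the grasp point.
Start: joints at [-1.144, 0.468, -0.012, 1.603, 0.006, 1.071, -0.056], TCP at [294.301, 579.566, 187.692] pointing down, gripper open.
Joint ranges: [-2.53, 2.53], [-0.31, 2.02], [-1.57, 1.55], [0.28, 2.44], [-1.29, 4.43], [0.15, 1.84], [-2.92, 2.92]. Speed limits (rad/s): [2.57, 2.57, 3.14, 3.14, 3.14, 3.14, 3.14].

INTERFACE

Orientations are given as a 3x3 rotation matrix whose columns are the frame's x, y, z axes.
In Python, from cell import manip, jaws, kin, sense, capture, get_calibration, finder gives the robot as it stands. The module is installed in compiled form; this text tells all that it offers. Calls block until the motion is done:
- manip.move_pose(position, orientation): joint-space move of the TCP to a pose.
- manip.move_straight(position, frame=None, rate=150, threshold=None): straight line of the TCP; frame=None keeps the orientation; rate is the mean speed in mm/s. With threshold (N) it stops when the force on the tool has changed by that much, and returns True; else False.
- manip.move_j(angles): joint-space move.
- jaws.gripper_to(opening, newtons=None): opening from 0.0 (shut) to 1.0 (fully open); newtons is the grip in N (None keeps the last); returns when the fingers have stopped.
- manip.wait(seconds).
- kin.ik(position, orientation): joint angles nearest the present ones, or None.
- sense(): the state.
- capture(name): name is "scene" or "top"; returns (picture, depth): 480x640x3 uint8, blue, green, red; 480x640 float32, mm along the optical axis (not along the pixel's ray), 0 where there is no reading.
- get_calibration(name): a dict with "mtx" (3x3 intrinsics, pixels), "position" and "attitude" of the camera in the world. Camera axes: x right, y up, looking along -z (the intrinsics and any distortion apply to the point x, -y, -z); pixel columns grow to the right and rows downward; lengths in mm; the calibration is good to about 2 mm. A picture is of the moment at which its call begins. get_calibration takes no time and is no camera call.
A pose or a line that the arm cannot do raises manip.Unreachable and nothing moves.
- manip.close_job(): hands the job in; it is judged then, once.
Trained networks look in the newest picture that a camera, given by its name, has taken for a name from the list of things; names that differ only in an ending like _2 or _b are one class to them, and where a whole thing is asked for, a point or a joint stands for the part that bears it (a point fixed in the world has none). Each returns a list of dicts, best first, with "p" (0 to 1); they miss things now and then, are a little off and sometimes report something else, mostly with a low value. They report only what shows in the picture. A call takes as long as a camera call. They do not tell look-alikes from the thing itself.
- finder.boxes_of(camera, name): "uv" ([column, row] in pixels, amid what is visible of it).
- finder.regions_of(camera, name): "region" (480x640 bool, what is visible of it) and "uv" ([column, row] in pixels, amid what is visible of it).
The state is a dict: "clock": time; "joint_positions": joint angles; "qd": joint speeds; "tau": joint torques, N m; "tcp_pos": TCP position; "ee_rot": TCP orientation; "force": force on the tool from outside, world axes, zero at the start; "wrist_torque": the same for the moment, N m; "finger_gap": opening from 0.0 (shut) to 1.0 (fully open); "grasp_force": force on a finger pad.
Only numpy, scipy, OpenCV 4.12 (cv2) and the standard library are available. Lean on these libraries where they do the work, as an engineer would, in place of code of your own. Each camera call takes 0.05 s, during which the arm holds its last target. There are 200 camera calls.

TASK

Draw the T-handle socket wrench straight up out of its wooden block, bring its crossbar sideways in through the open mouths of the twin hooks on the stand, pushing both sprung keepers aside, then lower it until the bar sits fully home in both throats and the keepers have shut above it, and let go. Feel your way: the hooks were last clamped up to 25 mm forward or back of their middle setting, and nothing may press on them harder than 25 N (the weight of 2.5 kg). Leave the bottle, the screwdriver and the tray where they are.

Things in the scene. Friction and masses are not known exactly. Their poses are not given: they have to be found in the camera images.
- wrench: T-handle socket wrench, bare steel, 171 mm tall, 0.25-0.46 kg, upright in the block. Origin: underside of the socket end; z up the shank, y along the crossbar. Socket 18 mm dia., 35 mm long; shank 10 mm dia.; then a square hub 22 x 22 mm (sides along x and y) from z = 129 to 171 mm: grip it from above, closing along x. Crossbar 12 mm dia., 110 mm long, through the hub, axis at z = 145 mm.
- wrench_bar (a point): middle of the wrench's crossbar, on its axis, 145 mm above the wrench's origin; axes as the wrench's (y along the bar)
- block: fixed wooden block 90 x 90 x 60 mm, origin at the centre of its underside, z up; one round hole in the middle, 20 mm dia., 50 mm deep, in which the wrench stands 10 mm above the bench with about 2 degrees of play; it must rise 50 mm to come clear
- stand: fixed grey steel stand with twin hooks. Origin on the bench below the throats; x is the way in (mouths open to -x), y from hook to hook, z up. Two equal hook plates 8 mm thick at y = -28 and +28 mm, 48 mm free between them for the fingers, as far back as a clamp block 69 mm behind the throats (its screw reaches z = 217 mm). Base plate 12 mm thick from x = 45 mm on; nothing below the throats.
- stand_seat (a point): where the bar's middle rests when seated, for the hooks' middle setting: stand x = 0, y = 0, z = 170 mm; stand axes. Each throat: 15 mm wide in x (-7.5 to +7.5), open at the top, floor at z = 164 mm, straight back wall that runs on up to the roof (the bar meets it with its axis at x = +1.5), front lip x = -16.5 to -7.5 with its top at z = 180 mm (x in the stand's frame).
- stand_mouth (a point): middle of the mouths for the middle setting: stand x = -12, y = 0, z = 193 mm; stand axes. Mouth 26 mm high, from lip top (z 180) to roof (underside z 206, top z 214, covers lip and throat). NOTE: all x values of lips, throats, wall, roof and keepers shift together by up to 25 mm either way with the hooks' clamped setting, different every time, rigid, shown by no pose: feel it at the wall.
- keeper_l (a joint): sprung keeper of the hook at y = +28 mm: steel tongue 23 mm long, 3 mm thick, hinged under the roof at stand x = -10.5, z = 205 mm, hanging to just above the lip. 0 = shut, positive rad = swung inwards (+x), up to 1.35; never outwards. Pushing the bar under both to the wall takes about 3 to 9 N; they spring shut above the bar once it is in the throat
- keeper_r (a joint): the same keeper on the hook at y = -28 mm
- bottle: bystander: white plastic bottle, 60 mm diameter, 150 mm high, origin under its centre
- screwdriver: bystander: screwdriver lying on the bench, about 200 mm long, origin near its middle
- tray: bystander: open grey plastic tray 130 x 100 x 45 mm, origin under its centre
Not all that is in view belongs to the job. Several things have the shape of the stand; the one meant has the colours described above. Several things have the shape of the wrench; the one meant has the colours described above.

How it is judged (in metres and radians):
On the way, in this order (a step that is already met when the one before it is completed fails the run):
1. the wrench is drawn up clear of the block (bar axis above 203 mm) (height (world z) of wrench_bar above 0.203 m), for 0.1 s.
2. the bar is in both mouths behind the lips, both keepers pushed inwards by it (value of joint each of keeper_l, keeper_r above 0.35 rad and x of wrench_bar in the frame of stand above -0.035 m and z of wrench_bar in the frame of stand between 0.172 and 0.202 m), for 0.05 s.
At the end, for the whole second after the job is handed in: the wrench hangs upright (within 0.15 rad) and at rest on the stand, its bar on the floor of both throats (bar axis 166 to 173.5 mm above the bench, within 29 mm in x and 16 mm in y of the stand's middle, square to the hooks within 0.12 rad), both keepers shut (under 0.12 rad) (z of wrench_bar in the frame of stand between 0.166 and 0.1735 m and x of wrench_bar in the frame of stand between -0.029 and 0.029 m and y of wrench_bar in the frame of stand between -0.016 and 0.016 m and angle between the y axis of wrench_bar and the y axis of stand, either way round below 0.12 rad and angle between wrench's own z axis and vertical below 0.15 rad and value of joint each of keeper_l, keeper_r below 0.12 rad and contact force between wrench and stand above 1 N and linear speed of wrench below 0.03 m/s); the robot touches nothing.
It fails at once if the hook stand is pressed harder than 25 N by the wrench (contact force between wrench and stand above 25 N).
It fails at once if the hook stand is pressed harder than 25 N by the robot (contact force between any of the fingers, the arm and stand above 25 N).
It fails at once if the bottle, screwdriver or tray is moved by more than 15 mm (distance of any of bottle, screwdriver, tray from where it was at the start of the episode above 0.015 m).
It also fails if it takes over 72 s, if anything falls off the work surface, if the arm or the gripper's body presses on something with over 40 N, if the wrist force passes 120 N, or if a joint passes its speed limit or range.

## Working session

There is one attempt and no reset: what is moved stays moved. The work goes in short steps, each a Python script; the robot and the scene stay as the last script left them, time stands still between calls to the robot, and variables do not carry over. Pictures are saved under pics/ and viewed, at most 10 in all, crops included, and the job is handed in when it is done.

```bash
mkdir -p pics
cat > h.py <<'E'
import numpy as np, cv2
from cell import manip, jaws, kin, sense, capture, get_calibration, finder
def cloud(name,depth):
    c=get_calibration(name);K=np.array(c["mtx"]);R=np.array(c["attitude"]);p=np.array(c["position"])
    v,u=np.mgrid[0:480,0:640]
    x=(u-K[0,2])/K[0,0]*depth; y=(v-K[1,2])/K[1,1]*depth
    P=np.stack([x,-y,-depth],-1)@R.T+p
    P[depth<=0]=np.nan
    return P
E
python3 - <<'E'
from h import *
for n in("scene","top"):
    im,d=capture(n); cv2.imwrite(f"pics/{n}0.png",im); np.save(f"{n}.npy",d); 
    c=get_calibration(n); print(n,c)
    P=cloud(n,d)
    for t in("wrench","stand","block","bottle","screwdriver","tray"):
        for r in finder.regions_of(n,t):
            m=r["region"]; q=P[m]; q=q[~np.isnan(q[:,0])]
            print(t,round(r["p"],2),np.round(r["uv"]),m.sum(),np.round(np.median(im[m],0)),np.round(np.percentile(q,[2,50,98],axis=0)).tolist() if len(q) else None)
E
```

```text
scene {'mtx': array([[622.21374357,   0.        , 322.21901457],
       [  0.        , 622.21374357, 242.35146106],
       [  0.        ,   0.        ,   1.        ]]), 'position': array([1204.63983804, -346.25916077, 1206.4643108 ]), 'attitude': array([[ 3.07132955e-01, -7.95763815e-01,  5.21947601e-01],
       [ 9.51666606e-01,  2.56738898e-01, -1.68569894e-01],
       [ 1.37570517e-04,  5.48493472e-01,  8.36154826e-01]])}
wrench 0.71 [328. 301.] 642 [ 56. 117. 136.] [[559.0, -197.0, -1.0], [664.0, -167.0, 148.0], [702.0, -129.0, 171.0]]
wrench 0.68 [306. 232.] 545 [71. 76. 82.] [[393.0, -195.0, -2.0], [510.0, -162.0, 157.0], [547.0, -116.0, 181.0]]
stand 0.73 [465. 217.] 6217 [59. 60. 56.] [[486.0, 104.0, 1.0], [568.0, 197.0, 102.0], [634.0, 285.0, 213.0]]
stand 0.7 [448. 126.] 4804 [ 29.  31. 116.] [[242.0, 161.0, 2.0], [323.0, 262.0, 151.0], [376.0, 348.0, 213.0]]
block 0.7 [303. 267.] 1750 [ 85. 121. 146.] [[464.0, -210.0, 5.0], [530.0, -167.0, 57.0], [556.0, -120.0, 63.0]]
bottle 0.89 [398. 336.] 1321 [ 92. 100. 109.] [[721.0, -76.0, -2.0], [763.0, -56.0, 94.0], [780.0, -21.0,
[... 952 characters left out ...]
43.0, -126.0, 184.0]]
stand 0.7 [192. 232.] 3265 [86. 76. 71.] [[488.0, 111.0, 5.0], [552.0, 203.0, 15.0], [634.0, 292.0, 216.0]]
stand 0.66 [163. 336.] 3552 [ 41.  44. 185.] [[243.0, 163.0, 7.0], [317.0, 263.0, 73.0], [376.0, 347.0, 216.0]]
block 0.97 [343. 256.] 1029 [105. 142. 170.] [[458.0, -205.0, 44.0], [501.0, -159.0, 60.0], [550.0, -115.0, 65.0]]
bottle 0.93 [293. 157.] 602 [ 97. 102. 107.] [[719.0, -73.0, 10.0], [735.0, -47.0, 102.0], [763.0, -21.0, 153.0]]
screwdriver 0.66 [306. 295.] 371 [ 37.  40. 180.] [[378.0, -110.0, 1.0], [391.0, -68.0, 23.0], [408.0, -17.0, 28.0]]
tray 0.97 [435. 211.] 2219 [111. 117. 123.] [[532.0, -468.0, -0.0], [603.0, -412.0, 7.0], [671.0, -346.0, 47.0]]
```

View pics/scene0.png

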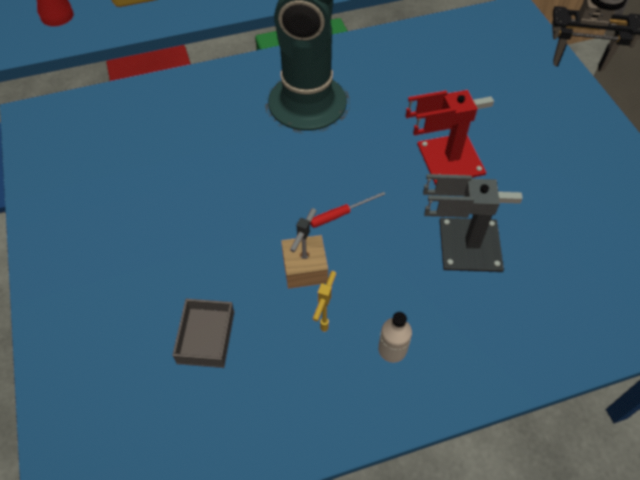

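View pics/top0.png

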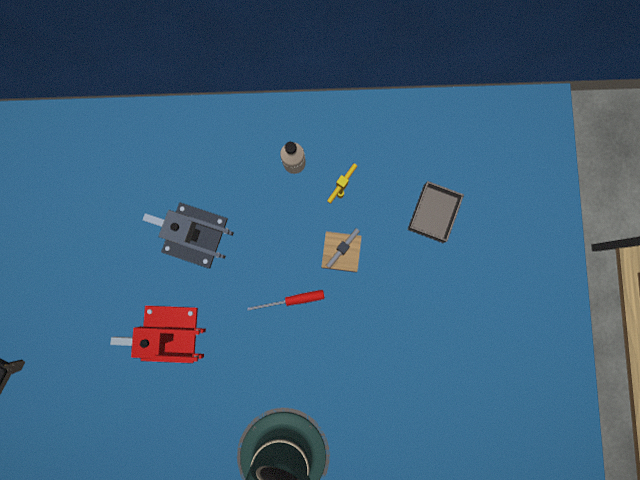

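The grey stand is at (192,232) in top, with its mouths facing image right (about world -y). The steel wrench stands in the block at (343,248), and the yellow wrench and red stand are decoys. Next I'll fit the poses.

```bash
cat > fit.py <<'E'
from h import *
A={}
for n in("scene","top"):
    d=np.load(n+".npy"); P=cloud(n,d); im=cv2.imread(f"pics/{n}0.png").astype(int)
    x,y,z=P[...,0],P[...,1],P[...,2]
    A[n]=P,im
    def sel(xl,yl,zl): return (x>xl[0])&(x<xl[1])&(y>yl[0])&(y<yl[1])&(z>zl[0])&(z<zl[1])
    def rect(m):
        q=P[m][:,:2].astype(np.float32); r=cv2.minAreaRect(q); 
        return len(q),np.round(P[m].mean(0),1),np.round(r[0],1),np.round(r[1],1),round(r[2],2),np.round(cv2.boxPoints(r)).tolist()
    m=sel((440,560),(-230,-90),(140,172)); b=P[m][:,:2]
    c=b.mean(0); w,V=np.linalg.eigh(np.cov(b.T)); 
    print(n,"bar",len(b),c,V[:,1],"ext",np.percentile((b-c)@V[:,1],[1,99]),np.percentile((b-c)@V[:,0],[1,99]))
    print(" hub",rect(sel((440,560),(-230,-90),(176,190))))
    print(" block",rect(sel((440,560),(-230,-90),(54,65))))
    print(" base",rect(sel((470,660),(90,320),(6,18))))
    print(" roof",rect(sel((470,660),(90,320),(208,219))))
    mm=sel((470,660),(60,340),(195,225)); 
    np.save(n+"_hi.npy",P[mm])
# ortho map of top
P,im=A["top"]
canvas=np.zeros((600,600,3),np.uint8)
d=np.load("top.npy")
for (v,u) in zip(*np.nonzero((P[...,0]>460)&(P[...,0]<660)&(P[...,1]>60)&(P[...,1]<340)&(P[...,2]>4))):
    p=P[v,u]; cx=int((340-p[1])*2); cy=int((670-p[0])*2.4)
    col=(0,0,255) if p[2]>208 else (0,255,255) if p[2]>150 else (0,255,0) if p[2]>20 else (255,120,0)
    cv2.circle(canvas,(cx,cy),1,col,-1)
crop=cv2.resize(im[190:285,130:250].astype(np.uint8),None,fx=4,fy=4)
out=np.zeros((600,800,3),np.uint8); s=cv2.resize(canvas,(400,400)); out[:400,:400]=s; c2=cv2.resize(crop,(400,317)); out[:317,400:]=c2
cv2.imwrite("pics/fit.png",out)
E
python3 fit.py
```

```text
scene bar 280 [ 513.05033957 -164.7092439 ] [-0.75228053  0.65884293] ext [-47.99652297  60.8078171 ] [-9.14065388 11.40947399]
 hub (103, array([ 507.6, -162. ,  179.5]), array([ 507.5, -162.3]), array([22.9, 22.7]), 51.35, [[491.0, -164.0], [509.0, -178.0], [524.0, -160.0], [506.0, -146.0]])
 block (1243, array([ 511.8, -161.6,   58.6]), array([ 506.5, -161.8]), array([90.2, 93.9]), 81.31, [[453.0, -199.0], [546.0, -213.0], [560.0, -124.0], [467.0, -110.0]])
 base (2378, array([572.3, 212.6,  10.4]), array([573.7, 241.5]), array([184.2, 143.4]), 69.08, [[474.0, 181.0], [608.0, 130.0], [674.0, 302.0], [540.0, 353.0]])
 roof (463, array([540.1, 150.3, 211.7]), array([541. , 157.2]), array([123.4,  68.6]), 70.21, [[488.0, 111.0], [552.0, 88.0], [594.0, 204.0], [530.0, 227.0]])
top bar 203 [ 503.25013231 -159.10704851] [-0.76004974  0.6498649 ] ext [-55.17940314  52.64641229] [-6.1164168  9.708046 ]
 hub (93, array([ 504.1, -159.9,  180.7]), array([ 504.2, -159.9]), array([21.2, 21.6]), 49.91, [[489.0, -161.0], [506.0, -175.0], [519.0, -159.0], [503.0, -145.0]])
 block (1007, array([ 503.8, -160.1,   59.9]), array([ 504.5, -160.2]), array([90., 90.]), 81.17, [[453.0, -198.0], [542.0, -212.0], [556.0, -123.0], [467.0, -109.0]])
 base (1719, array([555. , 212.3,  11.8]), array([562.5, 209.5]), array([183.5, 220. ]), 0.33, [[470.0, 319.0], [471.0, 99.0], [655.0, 100.0], [654.0, 320.0]])
 roof (396, array([537.4, 155.8, 213.6]), array([542.4, 165.1]), array([137.2,  66.3]), 69.73, [[487.0, 112.0], [550.0, 89.0], [597.0, 218.0], [535.0, 241.0]])
```

View pics/fit.png

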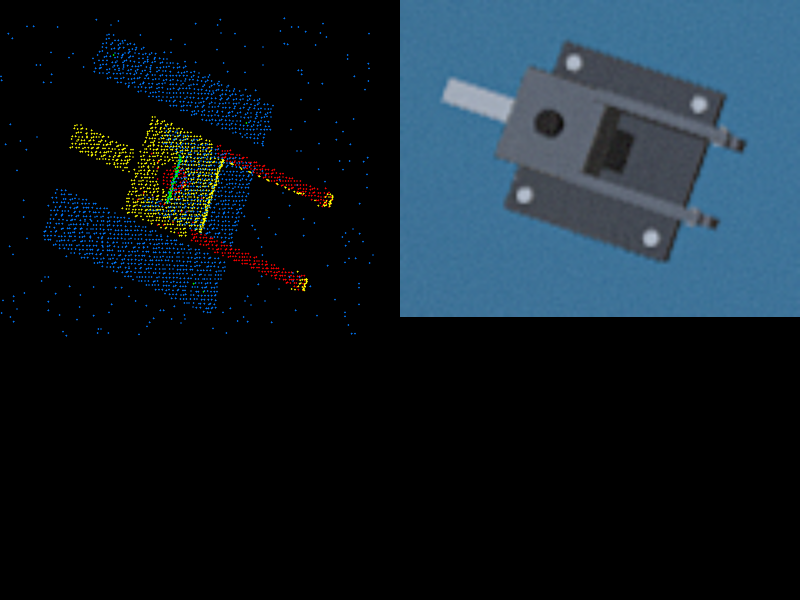

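```bash
cat >> h.py <<'E'
def ori(deg):
    a=np.radians(deg); y=np.array([np.cos(a),np.sin(a),0]); z=np.array([0,0,-1.]); return np.column_stack([np.cross(y,z),y,z])
E
python3 - <<'E'
from h import *
from scipy.ndimage import label
for n in("scene","top"):
    d=np.load(n+".npy"); P=cloud(n,d); x,y,z=P[...,0],P[...,1],P[...,2]
    box=(x>470)&(x<670)&(y>80)&(y<310)
    roof=P[box&(z>207)&(z<219)][:,:2]
    # angle minimising spread within two clusters
    best=None
    for a in np.arange(66,74,.1):
        t=np.radians(a); v=roof@[-np.sin(t),np.cos(t)]; u=roof@[np.cos(t),np.sin(t)]
        md=(v.min()+v.max())/2; L=v[v<md-18];H=v[v>md+18]; s=np.hypot(L.std(),H.std())
        if best is None or s<best[0]: best=(s,a,np.median(L),np.median(H),np.percentile(u[v<md-18],[0,1,5,99]),np.percentile(u[v>md+18],[0,1,5,99]))
    print(n,"roof",best)
    a=best[1]; t=np.radians(a); X=np.array([np.cos(t),np.sin(t)]);Y=np.array([-np.sin(t),np.cos(t)])
    im=cv2.imread(f"pics/{n}0.png").astype(int)
    m=box&(z>5)&(z<17)&(im[...,0]-im[...,2]<40)
    m=cv2.morphologyEx(m.astype(np.uint8),cv2.MORPH_OPEN,np.ones((3,3)))>0
    q=P[m]; r=cv2.minAreaRect(q[:,:2].astype(np.float32)); print(" base",r,"z",np.median(q[:,2]))
    u=q[:,:2]@X; v=q[:,:2]@Y; print(" u",np.percentile(u,[.3,1,2,98,99]),"v",np.percentile(v,[.5,1,99,99.5]))
c=np.array([505.3,-160.8])
for a,p in[(49.8,[*c,146]),(229.8,[*c,146]),(-130.2,[*c,300]),(70,[530,130,184]),(250,[530,130,184])]:
    q=kin.ik(p,ori(a)); print(a,None if q is None else np.round(q,2))
print(sense()["force"],sense()["clock"],np.round(sense()["ee_rot"],2).tolist())
E
```

```text
scene roof (np.float64(4.835643373246675), np.float64(70.19999999999976), np.float64(-484.4503131535927), np.float64(-428.7322561166362), array([269.22633205, 269.49088565, 273.11407792, 379.85353495]), array([270.30804901, 270.45781489, 274.19943079, 360.79570954]))
 base ((564.7531127929688, 219.18310546875), (135.37637329101562, 143.40919494628906), 69.52226257324219) z 10.117930355215435
 u [330.11966994 331.24130712 332.43787877 462.10981417 463.11153908] v [-526.78678585 -525.65377649 -388.57908546 -387.2117388 ]
top roof (np.float64(3.6446608054972054), np.float64(70.39999999999975), np.float64(-482.11217468333507), np.float64(-426.5770775099472), array([268.53435331, 269.01193739, 272.70072362, 404.52491453]), array([269.21055528, 269.86963835, 273.89640068, 400.37439285]))
 base ((562.6939086914062, 221.73764038085938), (137.08421325683594, 138.06065368652344), 69.91050720214844) z 11.82471487687144
 u [329.46153331 330.26180953 331.27245936 460.38556734 462.55062577] v [-524.27389579 -523.59245093 -387.62492713 -387.19596227]
49.8 [-0.31  0.36  0.68  1.97 -0.29  0.91  1.39]
229.8 [-0.71  0.69  1.35  1.99 -0.77  1.12 -1.29]
-130.2 [-0.83  0.37  1.38  1.81 -0.38  1.28 -1.62]
70 [-0.47  0.29  0.2   1.88 -0.07  0.98  0.98]
250 [-0.88  0.34  0.71  1.9  -0.26  1.   -1.97]
[-0.31763621  0.37270814 -1.14395877] 0.7 [[-0.89, 0.45, 0.0], [0.45, 0.89, 0.0], [-0.0, 0.0, -1.0]]
```

Run:
```python
from h import *
def st(t):
    s=sense(); print(t,round(s["clock"],1),np.round(s["tcp_pos"],1),"F",np.round(s["force"],1),"T",np.round(s["wrist_torque"],2),"gap",round(s["finger_gap"],3),round(s["grasp_force"],1))
c=[505.3,-160.8]; R=ori(49.8)
p=sense()["tcp_pos"]; manip.move_straight([p[0],p[1],360],rate=200)
manip.move_pose([*c,330],R); st("above")
print(manip.move_straight([*c,147],rate=100,threshold=10)); st("down")
jaws.gripper_to(0.0,50); st("grip")
im,_=capture("scene"); cv2.imwrite("pics/grip.png",im)
```

```text
above 4.4 [ 505.7 -159.8  329.9] F [-0.5 -0.3  0.6] T [-0.   -0.03  0.02] gap 1.0 0.0
False
down 6.4 [ 505.6 -160.9  147.4] F [-0.1  0.1  0.5] T [-0.05  0.01  0.02] gap 1.001 0.0
grip 7.5 [ 505.3 -160.8  147. ] F [-0.1  0.2  0.3] T [-0.06 -0.    0.01] gap 0.232 50.0
```

```bash
python3 - <<'E'
from h import *
def st(t):
    s=sense(); print(t,round(s["clock"],1),np.round(s["tcp_pos"],1),"F",np.round(s["force"],1),"T",np.round(s["wrist_torque"],2),"gap",round(s["finger_gap"],3),round(s["grasp_force"],1))
c=[505.3,-160.8]
print(manip.move_straight([*c,217],rate=60,threshold=20)); st("up")
manip.wait(0.2); st("up")
cals=[capture(n) for n in("scene","top")]
for n,(im,d) in zip(("scene","top"),cals):
    P=cloud(n,d); cv2.imwrite(f"pics/{n}1.png",im); np.save(n+"1.npy",d)
E
python3 - <<'E'
import cv2,numpy as np
a=cv2.imread('pics/scene1.png')[150:320,220:400]
cv2.imwrite('pics/up.png',cv2.resize(a,None,fx=3,fy=3))
E
```

```text
False
up 8.8 [ 505.  -160.7  216.6] F [-0.4  0.  -3.5] T [0.02 0.04 0.  ] gap 0.231 50.0
up 9.0 [ 505.1 -160.8  216.7] F [ 0.3 -0.3 -1.9] T [-0.06  0.01 -0.  ] gap 0.231 50.0
```

View pics/up.png

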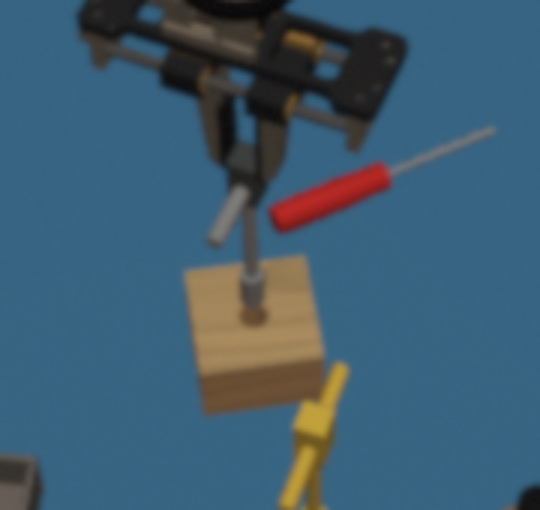

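```bash
cat >> h.py <<'E'
AX=70.1; _t=np.radians(AX); X=np.array([np.cos(_t),np.sin(_t)]); Y=np.array([-X[1],X[0]])
O=np.array([525.1,114.7]); DZ=8
def tcp(x,y,zbar): return [*(O+x*X+y*Y),zbar-DZ]
def st(t):
    s=sense(); p=s["tcp_pos"]; d=p[:2]-O; F=s["force"]
    print(t,round(s["clock"],1),"bar",np.round([d@X,d@Y,p[2]+DZ],1),"F",np.round([F[:2]@X,F[:2]@Y,F[2]],1),"T",np.round(s["wrist_torque"],2),"gap",round(s["finger_gap"],3))
E
python3 - <<'E'
from h import *
manip.move_straight(tcp(-68,0,225),frame=ori(AX),rate=120); st("ahead")
manip.move_straight(tcp(-68,0,193),rate=80); manip.wait(.2); st("low")
for n in("scene","top"):
    im,d=capture(n); cv2.imwrite(f"pics/{n}2.png",im); np.save(n+"2.npy",d)
a=cv2.imread("pics/scene2.png")[100:300,340:540]; b=cv2.imread("pics/top2.png")[180:290,140:280]
o=np.hstack([cv2.resize(a,(400,400)),cv2.resize(b,(400,400))]); cv2.imwrite("pics/ahead.png",o)
E
```

```text
ahead 11.1 bar [-68.7  -0.3 225. ] F [ 0.3  0.2 -1.9] T [-0.01 -0.07  0.03] gap 0.232
low 11.8 bar [-67.8  -0.4 193.5] F [ 0.4 -0.3 -1.6] T [ 0.02 -0.01  0.03] gap 0.227
```

View pics/ahead.png

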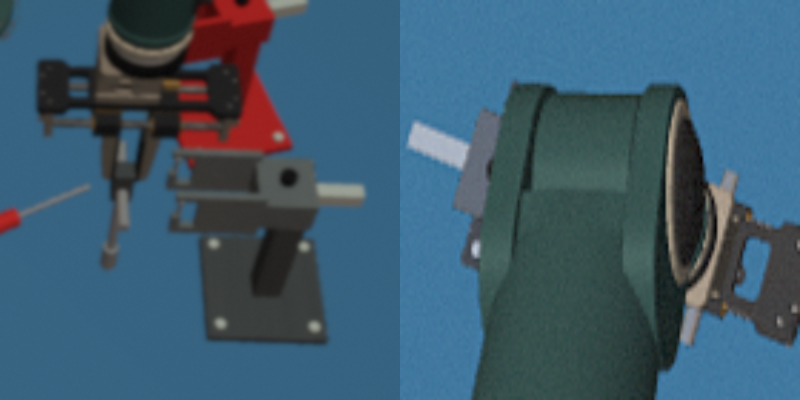

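The wrench hangs upright in front of the mouths, square to the hooks and between them. Next I'll feel my way in.

Run:
```python
from h import *
print(manip.move_straight(tcp(-50,0,193),rate=30,threshold=5)); st("pre")
x=-50;hit=False
while x<34 and not hit:
    x+=7
    hit=manip.move_straight(tcp(x,0,193),rate=12,threshold=8); st(f"{x} {hit}")
    s=sense(); 
    if -(s["force"][:2]@X)>10: break
```

```text
False
pre 12.7 bar [-50.2   0.  192.9] F [ 0.3 -0.1 -2.1] T [0.04 0.03 0.03] gap 0.23
-43 False 13.4 bar [-43.   0. 193.] F [ 0.5  0.3 -2.9] T [-0.02  0.01 -0.  ] gap 0.229
-36 False 14.1 bar [-36.1   0.  193. ] F [-0.6  0.  -2.5] T [-0.03  0.03  0.03] gap 0.232
-29 False 14.9 bar [-29.   0. 193.] F [ 0.4 -0.8 -1.9] T [-0.04  0.02  0.01] gap 0.225
-22 False 15.6 bar [-22.   0. 193.] F [-0.3 -0.3 -2.8] T [-0.04 -0.05 -0.05] gap 0.229
-15 False 16.3 bar [-1.650e+01 -1.000e-01  1.929e+02] F [-5.8 -0.1  0. ] T [-1.2   0.56  0.01] gap 0.226
-8 False 17.1 bar [-11.3   0.  192.3] F [-7.7 -0.4 -2.3] T [-1.96  0.68  0.03] gap 0.232
-1 False 17.8 bar [ -4.6   0.5 191.6] F [-8.2 -0.1 -5.9] T [-1.97  0.5   0.04] gap 0.227
6 False 18.5 bar [  2.5   0.9 191.4] F [-7.2 -0.1 -6.4] T [-1.85  0.63  0.01] gap 0.231
13 True 18.9 bar [  1.4   1.2 190.2] F [-2.7 -2.5 -9.5] T [-0.57 -0.56  0.02] gap 0.224
```

Run:
```python
from h import *
for i in range(3): manip.wait(.2); st("settle")
im,d=capture("scene"); cv2.imwrite("pics/in.png",cv2.resize(im[100:300,380:540],(640,800))[:600])
```

```text
settle 19.1 bar [  0.6   1.9 189.6] F [-1.  -2.4 -9.4] T [-0.61 -0.52  0.02] gap 0.229
settle 19.3 bar [  0.9   1.8 189.9] F [-1.8 -1.8 -8.8] T [-0.62 -0.44  0.04] gap 0.23
settle 19.5 bar [  1.1   1.8 190.2] F [-1.6 -2.6 -9.5] T [-0.62 -0.44  0.04] gap 0.232
```

View pics/in.png

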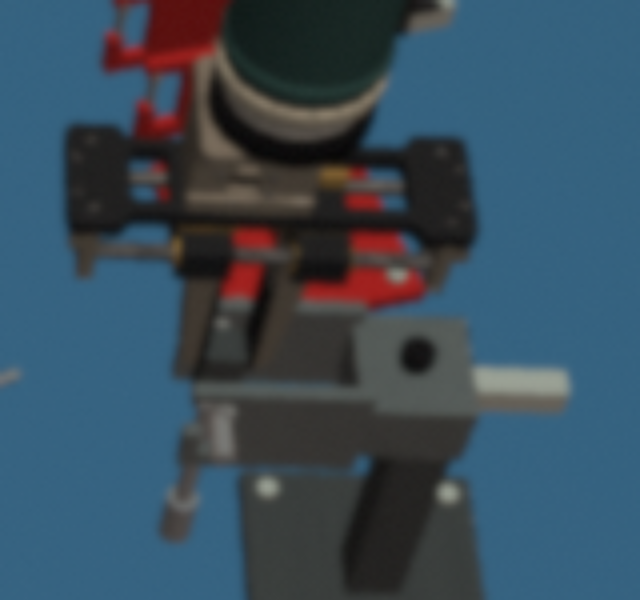

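Run:
```python
from h import *
for x in (2,4,6,8,10,12):
    hit=manip.move_straight(tcp(x,0,193),rate=15,threshold=9); manip.wait(.15); st(f"{x} {hit}")
    F=sense()["force"]
    if hit or np.linalg.norm(F[:2])>14: break
```

```text
2 False 20.1 bar [  2.1   1.3 192.6] F [  0.1   3.5 -10.5] T [0.13 0.9  0.  ] gap 0.23
4 False 20.5 bar [  2.2   1.  192.5] F [-4.6  5.1 -8. ] T [-0.7   1.5   0.04] gap 0.229
6 False 20.9 bar [  2.3   0.9 192.5] F [-9.6  4.8 -6.6] T [-1.58  1.89  0.03] gap 0.231
8 False 21.4 bar [  2.5   0.9 192.4] F [-11.9   5.2  -5.8] T [-2.46  2.31  0.05] gap 0.234
10 False 21.8 bar [  2.6   0.8 192.4] F [-16.3   5.6  -2.7] T [-3.37  2.69  0.12] gap 0.233
```

Run:
```python
from h import *
manip.move_straight(tcp(2.6,0.5,193),rate=20); manip.wait(.15); st("ease")
F0=sense()["force"]
for z in (190,187,184,181,178,175,173,171.5,170.5,169.5):
    hit=manip.move_straight(tcp(2.6,.5,z),rate=20,threshold=9); manip.wait(.12); st(f"{z} {hit}")
    F=sense()["force"]
    if hit or np.linalg.norm(F[:2])>14 or F[2]>6: break
```

```text
ease 22.5 bar [  2.2   0.7 192.8] F [ -3.2   2.8 -11.2] T [-0.55  0.98  0.  ] gap 0.227
190 False 22.9 bar [  2.2  -0.4 190.5] F [-5.1  1.6 -7.1] T [-0.99  0.71  0.01] gap 0.233
187 False 23.3 bar [  2.3  -1.1 187.7] F [-5.4  0.5 -6.6] T [-1.31  0.41  0.05] gap 0.229
184 False 23.7 bar [  2.2  -1.2 184.8] F [-5.3 -0.7 -6. ] T [-1.3   0.34 -0.06] gap 0.229
181 False 24.1 bar [  2.3  -1.4 181.9] F [-5.6 -0.7 -6.5] T [-1.32  0.32  0.02] gap 0.229
178 False 24.6 bar [  2.3  -1.5 178.9] F [-6.5 -0.7 -6.5] T [-1.31  0.19  0.04] gap 0.228
175 False 25.0 bar [  2.4  -1.7 176.3] F [-5.1 -0.7 -3.8] T [-1.38  0.37  0.06] gap 0.229
173 False 25.3 bar [  2.4  -2.  174.6] F [-6.1 -0.3 -1.5] T [-1.44  0.43  0.04] gap 0.228
171.5 False 25.7 bar [  2.4  -2.1 173.2] F [-5.8 -0.4 -0.7] T [-1.52  0.44  0.07] gap 0.233
170.5 False 26.1 bar [  2.3  -2.2 172.3] F [-6.   0.  -0.7] T [-1.47  0.51  0.02] gap 0.229
169.5 False 26.4 bar [  2.3  -2.2 171.4] F [-6.3 -0.1 -0.9] T [-1.56  0.5   0.02] gap 0.229
```

Run:
```python
from h import *
manip.move_straight(tcp(0.6,-1.5,169.5),rate=15); manip.wait(.15); st("ease")
for z in (169,168,167,166,165,164):
    hit=manip.move_straight(tcp(.6,-1.5,z),rate=15,threshold=9); manip.wait(.12); st(f"{z} {hit}")
    F=sense()["force"]
    if hit or F[2]>4: break
im,d=capture("scene"); cv2.imwrite("pics/seat.png",cv2.resize(im[130:270,390:530],(600,600)))
```

```text
ease 26.9 bar [  1.8  -1.9 169.9] F [ 1.3  0.1 -1.1] T [ 0.12 -0.18  0.04] gap 0.232
169 False 27.3 bar [  1.8  -2.  169.8] F [1.2 1.  5.9] T [0.59 0.04 0.02] gap 0.228
```

View pics/seat.png

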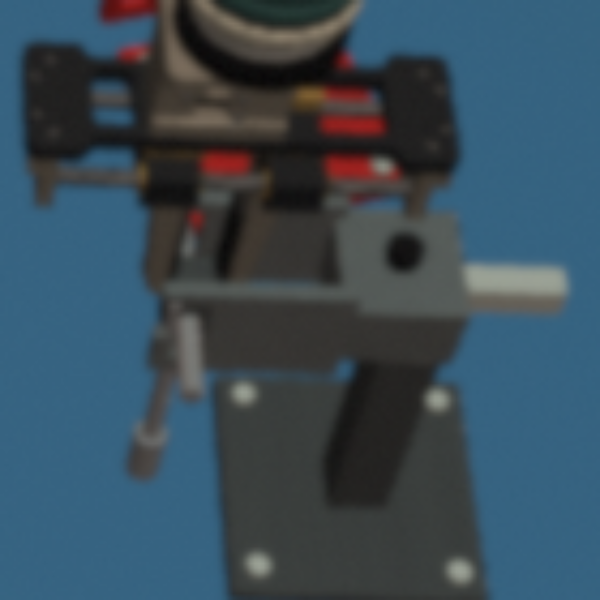

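The bar rests on the floor at z≈169.8 with the lips and keeper in front of it, as expected. I'll release now.

Run:
```python
from h import *
jaws.gripper_to(0.42,20); st("open")
p=sense()["tcp_pos"]
print(manip.move_straight([p[0],p[1],p[2]+15],rate=30,threshold=6)); st("r")
print(manip.move_straight([p[0],p[1],p[2]+130],rate=80,threshold=8)); st("up")
im,d=capture("scene"); 
# clear sideways so the camera sees it
q=[*(O-150*X),330]; manip.move_straight(q,rate=150); manip.wait(.5); st("away")
im,d=capture("scene"); im2,d2=capture("top")
cv2.imwrite("pics/end.png",np.hstack([cv2.resize(im[130:270,390:530],(400,400)),cv2.resize(im2[180:290,140:280],(400,400))]))
for n,dd in(("scene",d),("top",d2)):
    P=cloud(n,dd); U=(P[...,:2]-O)@X; V=(P[...,:2]-O)@Y; m=(abs(U)<20)&(abs(V)<16)&(P[...,2]>185)&(P[...,2]<230)
    print(n,m.sum(),np.nanmedian(P[m][:,2]),U[m].mean(),V[m].mean())
    for s in(1,-1):
        m=(abs(U)<20)&(s*V>36)&(s*V<60)&(P[...,2]>140)&(P[...,2]<200)
        print("  bar",s,m.sum(),np.nanpercentile(P[m][:,2],90) if m.any() else 0,U[m].mean())
```

```text
open 27.8 bar [  0.3  -1.4 168.7] F [ 0.2 -0.3 -0.5] T [-0.02  0.01  0.  ] gap 0.419
False
r 28.4 bar [  0.4  -1.3 183.8] F [-0.7  0.   0.9] T [ 0.06 -0.02  0.05] gap 0.42
False
up 30.0 bar [ 1.000e-01 -1.200e+00  2.982e+02] F [-0.1  0.  -0.1] T [-0.    0.03 -0.03] gap 0.419
away 31.8 bar [-149.9   -0.   338. ] F [ 0.6  0.2 -0.7] T [ 0.02 -0.09  0.01] gap 0.419
scene 65 193.87301055312741 0.7723740927505054 -1.5362710572175953
  bar 1 25 175.3006944209495 1.2975697443617225
  bar -1 66 175.69299383988732 0.7592264803509733
top 0 nan nan nan
  bar 1 0 0 nan
  bar -1 0 0 nan
  return np.nanmean(a, axis, out=out, keepdims=keepdims)
<stdin>:13: RuntimeWarning: Mean of empty slice.
  ret = ret.dtype.type(ret / rcount)
<stdin>:16: RuntimeWarning: Mean of empty slice.
```

View pics/end.png

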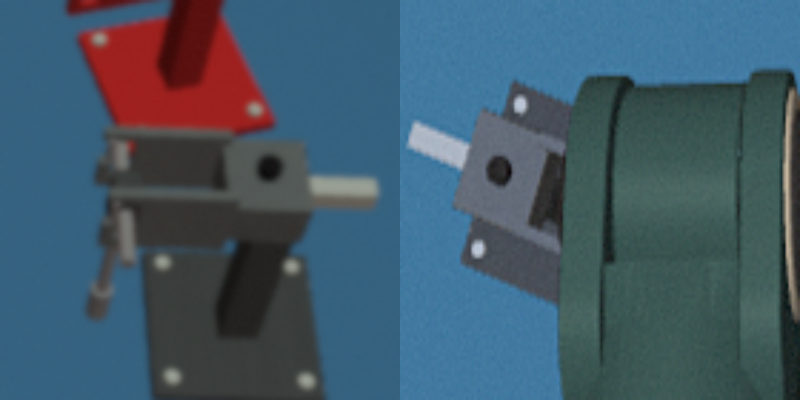

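The bar's top is at about 175.5 on both sides, so it is level and seated. The hub is at x≈0.8 and the wrench hangs upright. The keepers hang vertically above the lips.

```bash
python3 -c "
from h import *
manip.wait(.5); print(manip.close_job())"
```

```text
the job is handed in; nothing more can be done
None
```

The wrench is hanging in both hook throats with the gripper clear, and I handed the job in at about 32 s; no verdict came back. The camera and feel readings show the bar level on the throat floors, with both keepers looking shut above it.

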